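Tip fittings out of the corner-notch tray into the transport case

ROBOT

A 6-joint arm with a two-finger parallel gripper is mounted at the origin on the work surface; the furniture and walls round the work are solid. World frame = base frame: x ahead of the robot, y to its left, z up, the work surface at z = 0. Lengths are in mm, angles in rad, forces in N, time in s.
With the tool pointing down it reaches from about 350 to 775 mm from the base axis. Payload 7.3 kg.
Tool frame: the origin (TCP) lies on the front face of the gripper's body, between the roots of the fingers; the fingertips stand 66 mm ahead of it and the grasp point (between the pads) lies 47 mm ahead of it (bot.tip_extent is the distance from the TCP to the fingertips, in mm); z points along the fingers, y is the line along which they close (so a half turn about z gives the same grasp; the last joint's range is limited). The gripper opens to 92 mm and grips with 3 to 60 N. Pads are 19 mm wide; open, the fingers measure 130 mm over their backs; the gripper's body (75 mm by 190 mm) begins 47 mm behind the grasp point.
Start: joints at [1.031, 0.342, 1.524, -0, 1.275, -0.146], TCP at [201.427, 484.836, 292.241] pointing down, gripper open.
Joint ranges: [-2.53, 2.53], [-0.77, 2.02], [0.04, 2.7], [-1, 4.14], [0.28, 2.66], [-3.11, 3.11]. Speed limits (rad/s): [2.57, 2.57, 3.14, 3.14, 3.14, 3.14].

INTERFACE

Orientations are given as [roll, pitch, yaw] about the fixed x, y, z axes, in that order (R = Rz(yaw) Ry(pitch) Rx(roll)).
In Python, from plant import readout, viewer, order, bot gives the robot as it stands.
- The arm moves only by the shell command python3 -m creep 'ROWS'. ROWS is text: rows parted by semicolons, each of 7 numbers parted by spaces: the shift along the world's x, y, z in m, then the turn, a rotation vector about the world's x, y, z in rad, then the opening in per cent of the stroke, from 0 (shut) to 100 (fully open). A call has 1 to 8 rows; each row shifts and turns the commanded pose from where the row before left it; what a row does not reach is not made up. A row lasts 1/12 s, in which the tool goes at most 41.7 mm and 7.16 degrees, less where a joint would pass 70% of its speed; a pose out of reach is approached as far as the arm can. A call is refused whole if a number of a shift passes 0.0417 or a number of a turn 0.125, either way. A call with a gripper value outside its range is refused whole. The fingers move at their own pace and stop on an object; the grip force is fixed at half the most. Time passes only in rows, so rows that do not move let the fingers close. It gives the time, the measured TCP pose, the force, the opening and the grip force at its end, in the units of the state.
- readout.get_obs(): the state, without advancing time (a new reading comes with each control period).
- viewer.capture(name): name is "side" or "top" or "wrist"; returns the picture (480x640x3 uint8, red, green, blue); there is no depth.
- viewer.camera_info(name): a dict with "fx", "fy", "cx", "cy" (pixels), "origin" and "rotation" of the camera in the world. Camera axes: x right, y up, looking along -z (the intrinsics and any distortion apply to the point x, -y, -z); pixel columns grow to the right and rows downward; lengths in mm; the calibration is good to about 2 mm. A picture is of the moment at which its call begins: read the wrist's pose just before it. camera_info takes no time and is no camera call; for the wrist camera it gives the pose at the moment of the call.
- order.close_job(): hands the job in; it is judged then, once.
The state is a dict: "time": time; "joint_positions": joint angles; "dq": joint speeds; "tau": joint torques, N m; "tool_pos": TCP position; "tcp_rot": TCP orientation; "contact_force": force on the tool from outside, world axes, zero at the start; "moment": the same for the moment, N m; "grip_width": finger opening in mm; "finger_force": force on a finger pad.
Only numpy, scipy, OpenCV 4.12 (cv2) and the standard library are available. Lean on these libraries where they do the work, as an engineer would, in place of code of your own. Each camera call takes 0.05 s, during which the arm holds its last target. There are 200 camera calls.

TASK

Empty the three brass fittings from the square tray into the open case: pick the tray up by its grip post, hold its notched corner low over the open case, and tip the tray about that corner until all three have slid out through the notch. Then set the tray down flat on the bench and close the lid of the case fully. Leave the tin and the tape roll where they stand.

Things in the scene. Friction and masses are not known exactly. Their poses are not given: they have to be found in the camera images.
- tray: Square steel pan, loose, 0.18 kg, sides 150 mm, rim 27 mm and floor 5 mm above its underside. At one corner the walls stop 42 mm short: a notch 59 mm wide with the floor running out as a pointed lip. Origin: centre of underside; x along the diagonal from grip post to notch (corners 106 mm out along x and y). Slippery, but parts sliding along a wall need 20 to 35 deg of tilt: tip to 45 deg.
- tray_grip (a point): Centre of the tray's grip: rubber-clad upright post in the corner opposite the notch, 16 mm thick along the tray's x, 28 mm wide, rubber from 33 to 71 mm above the tray's underside; this point is 52 mm above it and 90 mm from the tray's centre along -x. Axes as the tray's. Best pinched across the 16 mm (closing along x), firmly: the tray hangs out to one side.
- tray_notch (a point): Tip of the notched corner, on the upper face of the pan floor, 106 mm from the tray's centre along its +x and 5 mm above its underside. Axes as the tray's.
- plug_a: Brass hexagon plug with a threaded shank, about 26 x 26 x 31 mm, 0.06 kg, standing on its hexagon, shank up, in the tray at the start. Origin: centre of the underside as it stands.
- plug_b: A second plug, the same as plug_a. Origin: centre of the underside as it stands.
- nipple: Brass double nipple with a hexagon in the middle, lying in the tray, 44 mm long (its y axis), 19 x 22 mm across, 0.06 kg. Origin: centre of the underside as it lies.
- case: Open transport case of grey-painted sheet steel, fixed to the bench, outside 170 mm (x) x 232 mm (y), walls and floor 4 mm, rim 58 mm above the bench, empty. Origin: centre of the underside. x axis: from its front (card holder) towards its hinge side; y along the hinge.
- case_lid (a joint): Angle of the case's lid (grey sheet, 3 mm thick, 178 mm deep, 238 mm wide, 0.12 kg) in rad: 0 shut, 1.9 folded right back; it starts about upright. Stiff hinge (friction 0.06 N m): the lid stays where it is left above about 0.95 rad and sinks shut by itself below that.
- lid_hinge (a point): Middle of the lid's hinge line, which runs along the case's y: 88 mm along the case's +x from its origin, 60 mm above the bench. Axes as the case's. At lid angle a the lid's free edge lies 178 mm from it: -178 cos a along x, +178 sin a along z. The edge carries a 9 mm skirt towards the inside and a finger tab, 40 mm wide, standing out 14 mm.
- tin: Bystander: round tin, 70 mm across, 26 mm high. Origin: centre of its underside.
- ptfe: Bystander: blue-and-white roll of thread tape lying flat, 52 mm across, 13 mm high. Origin: centre of its underside.
There are look-alikes about, which are no part of the job. What is shaped like the nipple but orange or red is not meant.

How it is judged:
By the outcome, as a careful person would: the job done as asked, in the order asked, and still so for the second after the job is handed in, with the robot touching nothing.
It also fails if it takes over 72 s, if anything falls off the work surface, if the arm or the gripper's body presses on something with over 40 N, if the wrist force passes 120 N, or if a joint passes its speed limit or range.

## Working session

There is one attempt and no reset: what is moved stays moved. The work goes in short steps, Python scripts to look and compute and a shell command to move; the robot and the scene stay as the last step left them, time stands still between calls to the robot, and variables do not carry over. Pictures are saved under pics/ and viewed, at most 14 in all, crops included, and the job is handed in when it is done.

```bash
ls; mkdir -p pics
python3 - <<'E'
from plant import readout, viewer, order, bot
import cv2
o=readout.get_obs();print(o)
for n in("top","side"):
    im=viewer.capture(n);cv2.imwrite(f"pics/{n}0.png",im[:,:,::-1]);print(n,viewer.camera_info(n))
E
```

```text
pics
{'time': 0.0, 'joint_positions': array([ 1.03101441e+00,  3.42707389e-01,  1.52501876e+00, -4.34054152e-05,
        1.27537622e+00, -1.45983055e-01]), 'dq': array([-2.01099835e-03,  1.90626551e-03,  1.60327868e-03,  9.61145142e-05,
        4.29451873e-04,  3.29450162e-04]), 'tau': array([ 6.90835941e-05, -4.31248283e+01, -2.44219923e+01,  7.16757146e-02,
        5.59485052e-02, -1.42291224e-04]), 'tool_pos': array([201.26465886, 484.55888806, 291.5522296 ]), 'tcp_rot': array([-3.14009296e+00, -1.78546241e-04,  2.74780633e+00]), 'contact_force': array([-0.19591651, -0.08303579,  0.0680119 ]), 'moment': array([-0.04002645,  0.02323908,  0.01065056]), 'finger_force': 0.0, 'grip_width': 91.80530896486981}
top {'fx': 532.5987257153906, 'fy': 532.5987257153906, 'cx': 321.776372954279, 'cy': 239.64980032675592, 'origin': array([403.70520168,   4.56580274, 930.30467514]), 'rotation': array([ 0.09052439,  0.00174019, -1.55910367])}
side {'fx': 454.663720277617, 'fy': 454.663720277617, 'cx': 318.10538780743633, 'cy': 244.53960217825843, 'origin': array([ 91.53538518, -61.28509464, 847.72465981]), 'rotation': array([ 0.49598127, -0.00207593, -1.40806218])}
```

View pics/top0.png

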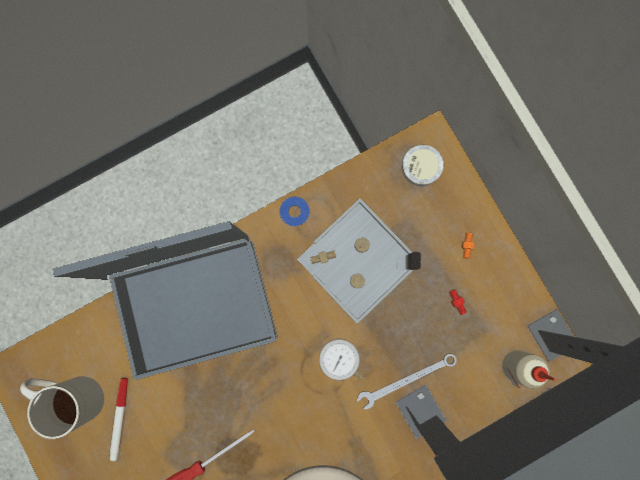

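View pics/side0.png

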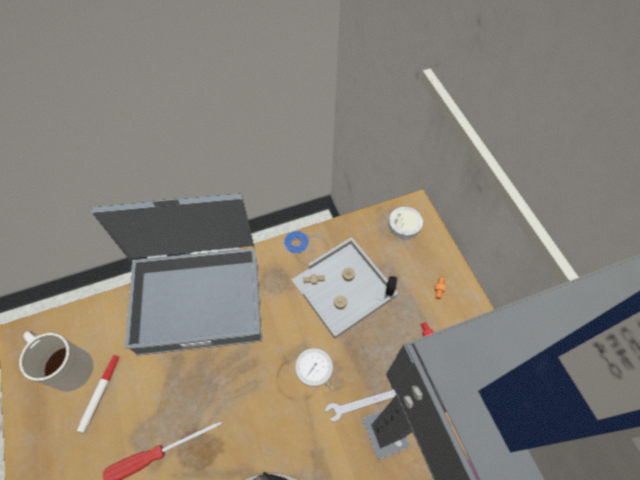

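The top view shows the tray with its grip post at (413,260) and notch at (299,262). The case rim corners are near (110,278), (247,241), (275,338) and (136,377). The lid stands at the far side, the tin is at (423,165) and the tape roll at (294,211).

```bash
cat > h.py <<'E'
import numpy as np, cv2
from scipy.spatial.transform import Rotation as R
from plant import readout, viewer, order, bot
def ray(ci,uv):
    uv=np.atleast_2d(uv).astype(float)
    d=np.c_[(uv[:,0]-ci['cx'])/ci['fx'],-(uv[:,1]-ci['cy'])/ci['fy'],-np.ones(len(uv))]
    return R.from_euler('xyz',ci['rotation']).apply(d)
def toz(ci,uv,z):
    d=ray(ci,uv); return ci['origin']+d*((z-ci['origin'][2])/d[:,2])[:,None]
def proj(ci,P):
    p=R.from_euler('xyz',ci['rotation']).inv().apply(np.atleast_2d(P)-ci['origin'])
    return np.c_[ci['cx']-ci['fx']*p[:,0]/p[:,2],ci['cy']+ci['fy']*p[:,1]/p[:,2]]
E
python3 - <<'E'
from h import *
np.set_printoptions(precision=1,suppress=True)
print([a for a in dir(bot) if a[0]!='_'], {a:getattr(bot,a) for a in dir(bot) if a[0]!='_' and not callable(getattr(bot,a))})
t=viewer.camera_info('top');s=viewer.camera_info('side')
print('case',toz(t,[(110,278),(247,241),(275,338),(136,377)],58).tolist())
print('case side',toz(s,[(131,259),(253,250),(261,341),(131,352)],58).tolist())
print('tray rim top',toz(t,[(360,199),(416,262),(358,322)],27).tolist(),toz(t,(298,261),5))
print('tray rim side',toz(s,[(351,239),(395,293),(336,333)],27).tolist(),toz(s,(293,281),5))
for c,n in((t,'top'),(s,'side')):
    im=cv2.imread(f'pics/{n}0.png'); g=im.max(2)
    x0,x1,y0,y1=(390,430,240,285) if n=='top' else (378,402,272,302)
    m=(g[y0:y1,x0:x1]<45).astype('u1'); ys,xs=np.nonzero(m)
    print(n,'post',xs.min()+x0,xs.max()+x0,ys.min()+y0,ys.max()+y0,xs.mean()+x0,ys.mean()+y0)
    print(toz(c,(xs.mean()+x0,ys.mean()+y0),62))
E
```

```text
['Unreachable', 'tip_extent'] {'tip_extent': 65.5}
case [[415.9129701748888, 352.5078935560383, 58.0], [479.2154480828033, 129.95179270952616, 58.0], [322.24671316619623, 80.80659953679448, 58.0], [257.67920139490195, 303.1078128802787, 58.0]]
case side [[422.80170288212855, 359.2227116721436, 58.0], [480.6237953246149, 130.35140037856826, 58.0], [305.2959373360493, 74.64253724240614, 58.0], [249.14268767516023, 294.65124299939436, 58.0]]
tray rim top [[556.4153906103272, -57.622067504535906, 27.0], [449.46010894624214, -153.14376106719916, 27.0], [347.53336666662636, -55.35140139978627, 27.0]] [[449.9  48.    5. ]]
tray rim side [[553.9675343468139, -55.971087227993955, 27.0], [448.8359838791059, -155.61930110155464, 27.0], [351.13670922625903, -54.06596520086083, 27.0]] [[450.9  47.3   5. ]]
top post 409 411 255 268 409.6875 261.375
[[ 448.6 -136.7   62. ]]
side post 387 394 278 294 390.0 287.7945205479452
[[ 442.5 -141.5   62. ]]
```

Both views agree: the tray centre is about (451,-56) with its x axis at about +90°, which puts the post near (451,-146). The case centre is about (369,216), yaw about 15.5°. Now I move above the post.

```bash
python3 -m creep '.018 -.04 0 0 0 .025 100;.018 -.04 0 0 0 .025 100;.018 -.04 0 0 0 .025 100;.018 -.04 0 0 0 .025 100;.018 -.04 0 0 0 .025 100;.018 -.04 0 0 0 .025 100;.018 -.04 0 0 0 .025 100;.018 -.04 0 0 0 .025 100'
python3 -m creep '.013 -.039 0 0 0 .025 100;.013 -.039 0 0 0 .025 100;.013 -.039 0 0 0 .025 100;.013 -.039 0 0 0 .025 100;.013 -.039 0 0 0 .025 100;.013 -.039 0 0 0 .025 100;.013 -.039 0 0 0 .025 100;.013 -.039 0 0 0 .02 100'
python3 -m creep '0 0 -.03 0 0 0 100;0 0 -.03 0 0 0 100;0 0 -.03 0 0 0 100;0 0 0 0 0 0 100;0 0 0 0 0 0 100'
python3 - <<'E'
from h import *
o=readout.get_obs();print(o['tool_pos'],o['tcp_rot'],o['joint_positions'])
c=viewer.camera_info('wrist');im=viewer.capture('wrist');print(c)
for p in ([451,-146,71],[451,-56,5],[450,50,5]): print(proj(c,p))
cv2.imwrite('pics/w1.png',im[:,:,::-1])
E
```

```text
time: 0.77
tool_pos: [338.3, 179.0, 292.2]
tcp_rot: [3.141, 0.0, 2.95]
contact_force: [1.4, 0.4, 0.5]
grip_width: 91.7
finger_force: 0.0
time: 1.43
tool_pos: [442.2, -133.3, 292.0]
tcp_rot: [3.141, -0.0, -3.14]
contact_force: [1.7, 0.7, -0.2]
grip_width: 91.9
finger_force: 0.0
time: 1.85
tool_pos: [441.6, -130.9, 201.5]
tcp_rot: [3.14, -0.003, -3.141]
contact_force: [0.1, 1.1, 0.3]
grip_width: 92.0
finger_force: 0.0
[ 441.57613722 -130.88022172  201.51644511] [ 3.13981622 -0.00339369 -3.14054514] [-4.54854694e-01  3.29557257e-01  1.82411280e+00  1.20499187e-04
  9.91751782e-01 -2.02676165e+00]
{'fx': 386.6662042241361, 'fy': 386.6662042241361, 'cx': 319.21474916130006, 'cy': 238.3428932694809, 'origin': array([ 360.38801379, -131.46558846,  294.72178089]), 'rotation': array([-3.00038176e-01, -1.32857400e-03,  1.57102688e+00])}
[[295.33431184 271.21354987]]
[[414.79216944 239.51664072]]
[[549.88446076 238.27687083]]
```

View pics/w1.png

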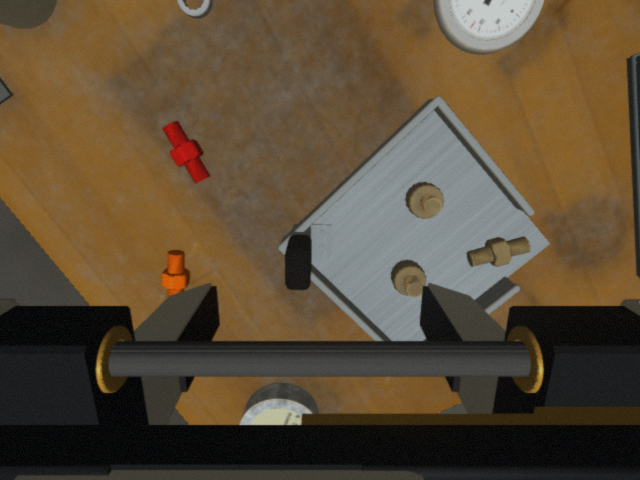

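The post's top face centre is at about (298,266) and the notch tip at (549,241), so the post is at about (449,-144.5) and the tray axis at about 89°. I'll half-close the fingers to clear the plugs, then descend.

```bash
python3 -m creep '.0075 -.0136 0 0 0 0 45;0 0 0 0 0 0 45;0 0 0 0 0 0 45;0 0 0 0 0 0 45;0 0 -.025 0 0 0 45;0 0 -.025 0 0 0 45;0 0 -.025 0 0 0 45;0 0 -.025 0 0 0 45'
python3 -m creep '0 0 0 0 0 0 45;0 0 0 0 0 0 45;0 0 0 0 0 0 45'
python3 - <<'E'
from h import *
o=readout.get_obs();print(o['tool_pos'],o['tcp_rot'],o['contact_force'])
im=viewer.capture('side');cv2.imwrite('pics/s2.png',cv2.resize(im[180:400,200:460,::-1],None,fx=2.5,fy=2.5))
E
```

```text
time: 2.57
tool_pos: [449.8, -144.3, 102.1]
tcp_rot: [-3.141, 0.001, -3.14]
contact_force: [0.5, 0.5, -0.5]
grip_width: 44.0
finger_force: 0.0
time: 2.82
tool_pos: [450.3, -144.8, 103.6]
tcp_rot: [-3.141, 0.002, -3.14]
contact_force: [-1.0, -1.1, 0.6]
grip_width: 41.3
finger_force: 0.0
[ 450.33787693 -144.79741088  103.5958974 ] [-3.14094836e+00  1.56830196e-03 -3.14013681e+00] [-1.03009828 -1.1357808   0.57463977]
```

View pics/s2.png

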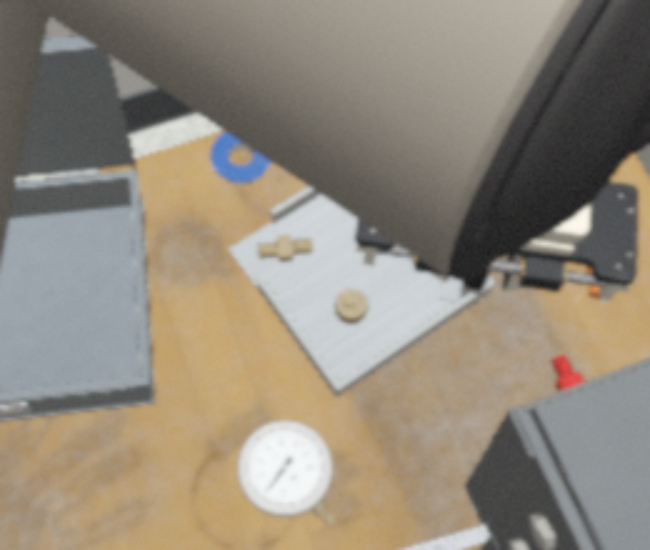

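The tray is undisturbed and the gripper is over its post corner. Gripping now.

```bash
python3 -m creep '0 0 -.001 0 0 0 0;0 0 0 0 0 0 0;0 0 0 0 0 0 0;0 0 0 0 0 0 0;0 0 0 0 0 0 0;0 0 0 0 0 0 0;0 0 0 0 0 0 0;0 0 0 0 0 0 0'
python3 -m creep '0 0 0 0 0 0 0;0 0 0.003 0 0 0 0;0 0 0.005 0 0 0 0;0 0 0.01 0 0 0 0;0 0 0.01 0 0 0 0;0 0 0.01 0 0 0 0;0 0 0 0 0 0 0;0 0 0 0 0 0 0'
python3 - <<'E'
from h import *
o=readout.get_obs();print(o['tool_pos'],o['tcp_rot'],o['contact_force'],o['moment'],o['joint_positions'])
im=viewer.capture('wrist');cv2.imwrite('pics/w3.png',im[:,:,::-1])
E
```

```text
time: 3.53
tool_pos: [450.0, -144.8, 101.6]
tcp_rot: [-3.141, 0.001, -3.141]
contact_force: [0.7, 0.6, 5.6]
grip_width: 16.0
finger_force: 29.9
time: 4.2
tool_pos: [449.7, -144.8, 139.3]
tcp_rot: [-3.141, 0.0, -3.14]
contact_force: [-0.2, 0.1, -3.9]
grip_width: 15.8
finger_force: 29.9
[ 449.68165308 -144.77501102  139.34821092] [-3.14126765e+00  3.73093833e-04 -3.14009078e+00] [-0.15833312  0.06573815 -3.92949691] [-0.27991272 -0.00736178 -0.00045367] [-4.73843284e-01  4.39917270e-01  1.86557535e+00 -1.59400849e-04
  8.35619571e-01 -2.04603454e+00]
```

View pics/w3.png

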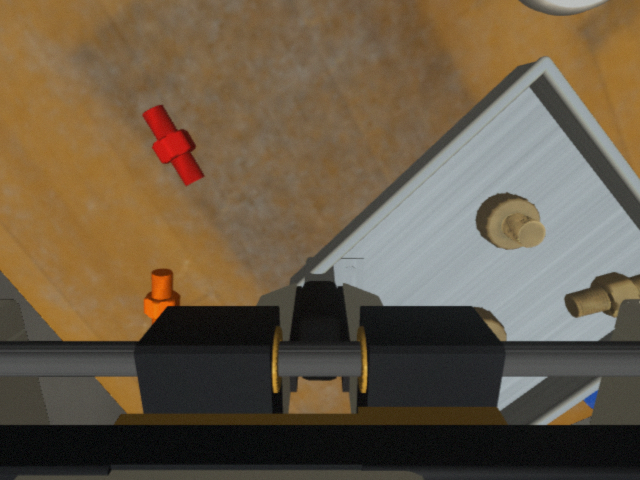

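Gripped (16 mm, 29.9 N), and the tray is lifted level with the fittings still inside. Next I carry it slowly so the notch comes over the case.

```bash
python3 -m creep '0 0 .008 0 0 0 0;0 0 .012 0 0 0 0;0 0 .012 0 0 0 0;0 0 .012 0 0 0 0;0 0 .006 0 0 0 0;0 .002 0 0 0 0.008 0;-.001 .004 0 0 0 .015 0;-.002 .006 0 0 0 .017 0'
python3 -m creep '-.0025 .008 0 0 0 .02 0;-.0025 .008 0 0 0 .02 0;-.0025 .008 0 0 0 .02 0;-.0025 .008 0 0 0 .02 0;-.0025 .008 0 0 0 .02 0;-.0025 .008 0 0 0 .02 0;-.0025 .008 0 0 0 .02 0;-.0025 .008 0 0 0 .02 0'
python3 -m creep '-.0025 .008 0 0 0 .02 0;-.0025 .007 0 0 0 .02 0;-.0025 .006 0 0 0 .015 0;-.003 .005 0 0 0 .015 0;-.003 .004 0 0 0 0 0;-.001 .002 0 0 0 0 0;0 0 0 0 0 0 0;0 0 0 0 0 0 0'
python3 - <<'E'
from h import *
o=readout.get_obs();print(o['tool_pos'],o['tcp_rot'],o['contact_force'],o['moment'],o['joint_positions'])
im=viewer.capture('top');cv2.imwrite('pics/t4.png',im[:,:,::-1])
E
```

```text
time: 4.92
tool_pos: [446.3, -132.4, 188.5]
tcp_rot: [3.141, -0.001, -3.099]
contact_force: [0.2, -0.0, -3.5]
grip_width: 15.9
finger_force: 29.9
time: 5.58
tool_pos: [426.4, -67.9, 189.3]
tcp_rot: [3.142, 0.0, -2.938]
contact_force: [-0.0, -0.2, -3.6]
grip_width: 15.7
finger_force: 29.9
time: 6.25
tool_pos: [412.3, -36.8, 189.3]
tcp_rot: [-3.141, 0.0, -2.87]
contact_force: [-0.9, -0.6, -3.8]
grip_width: 15.9
finger_force: 29.9
[412.32716127 -36.84940176 189.306899  ] [-3.14139189e+00  2.90964874e-04 -2.87049324e+00] [-0.86638772 -0.56192829 -3.81701571] [-0.26744859 -0.05668986 -0.01487123] [-2.74738051e-01  2.69654561e-01  1.95910146e+00 -2.59718749e-05
  9.12483718e-01 -2.11661787e+00]
```

View pics/t4.png

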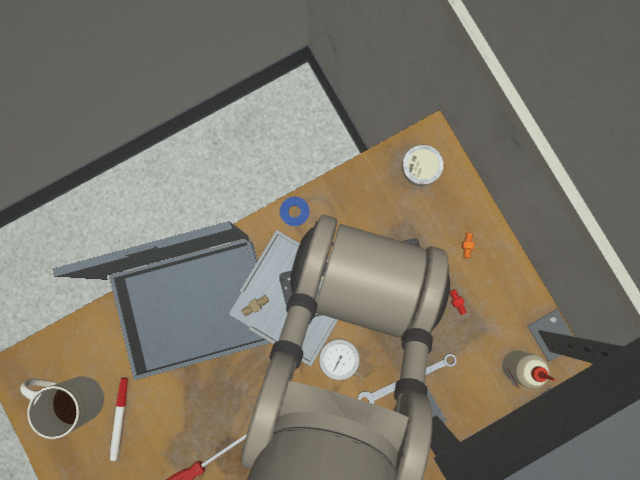

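The notch tip is at (231,312), over the case, with the nipple at (256,304), still in the tray. I'll tip about the notch tip, first to 20°.

```bash
python3 -m creep '-.0012 .0044 .0073 -.0422 -.0113 0 0;-.0012 .0044 .0073 -.0422 -.0113 0 0;-.0014 .0051 .007 -.0422 -.0113 0 0;-.0014 .0051 .007 -.0422 -.0113 0 0;-.0016 .0058 .0064 -.0422 -.0113 0 0;-.0016 .0058 .0064 -.0422 -.0113 0 0;-.0017 .0063 .0059 -.0422 -.0113 0 0;-.0017 .0063 .0059 -.0422 -.0113 0 0'
cat >> h.py <<'E'
def notch():
    o=readout.get_obs(); T=R.from_euler('xyz',o['tcp_rot']).as_matrix()
    # tool axes: y along tray x, z down the tray's -z
    n=o['tool_pos']+T@np.array([0,196,96.5])
    print('tcp',o['tool_pos'].round(1),'notch',n.round(1),'tilt',np.degrees(np.arccos(-T[2,2])).round(1),'az',np.degrees(np.arctan2(T[1,1],T[0,1])).round(1),'ydir',T[:,1].round(2),'q',o['joint_positions'].round(2),'F',o['contact_force'].round(1),o['moment'].round(2))
E
python3 -c "
from h import *
notch()"
```

```text
time: 6.97
tool_pos: [400.4, 6.5, 242.8]
tcp_rot: [-2.79, -0.003, -2.872]
contact_force: [-0.1, -0.3, -2.8]
grip_width: 16.1
finger_force: 29.9
tcp [400.4   6.5 242.8] notch [359.9 151.8  84.8] tilt 20.1 az 105.5 ydir [-0.25  0.9  -0.34] q [ 0.04  0.17  1.97 -0.42  0.97 -1.57] F [-0.1 -0.3 -2.8] [ 0.2   0.02 -0.01]
```

```bash
python3 -m creep '-.0019 .0069 .0045 -.0422 -.0113 0 0;-.0019 .0069 .0045 -.0422 -.0113 0 0;-.002 .0074 .004 -.0422 -.0113 0 0;-.002 .0074 .004 -.0422 -.0113 0 0;-.0021 .0079 .0035 -.0422 -.0113 0 0;-.0021 .0079 .0035 -.0422 -.0113 0 0;0 0 0 0 0 0 0;0 0 0 0 0 0 0'
python3 -c "
from h import *
notch()"
```

```text
time: 7.63
tool_pos: [388.6, 51.3, 266.2]
tcp_rot: [-2.531, -0.006, -2.871]
contact_force: [-0.4, 0.9, -0.9]
grip_width: 15.9
finger_force: 29.9
tcp [388.6  51.3 266.2] notch [359.3 152.5  74.8] tilt 35.0 az 105.7 ydir [-0.22  0.79 -0.57] q [ 0.31  0.2   1.95 -0.69  1.13 -1.19] F [-0.4  0.9 -0.9] [ 0.43  0.1  -0.04]
```

```bash
python3 -m creep '-.0022 .0083 .003 -.0422 -.0113 0 0;-.0022 .0083 .003 -.0422 -.0113 0 0;-.0023 .0086 .0025 -.0422 -.0113 0 0;-.0023 .0086 .0025 -.0422 -.0113 0 0;-.0012 .0044 .001 -.0211 -.0056 0 0;0 0 0 0 0 0 0;0 0 0 0 0 0 0;0 0 0 0 0 0 0'
python3 -m creep '0 0 0 0 0 0 0;0 0 0 0 0 0 0;0 0 0 0 0 0 0;0 0 0 0 0 0 0;0 0 0 0 0 0 0;0 0 0 0 0 0 0;0 0 0 0 0 0 0;0 0 0 0 0 0 0'
python3 - <<'E'
from h import *
notch()
a=viewer.capture('top');b=viewer.capture('wrist');
im=np.hstack([cv2.resize(a[180:420,50:370],(400,300)),cv2.resize(b,(400,300))])
cv2.imwrite('pics/c5.png',im[:,:,::-1])
E
```

```text
time: 8.3
tool_pos: [378.4, 88.5, 278.4]
tcp_rot: [-2.335, -0.007, -2.874]
contact_force: [-0.3, 0.4, -1.1]
grip_width: 15.4
finger_force: 29.9
time: 8.97
tool_pos: [378.2, 89.1, 278.4]
tcp_rot: [-2.334, -0.007, -2.873]
contact_force: [0.5, 0.1, -1.7]
grip_width: 15.8
finger_force: 29.9
tcp [378.2  89.1 278.4] notch [359.4 152.   70.1] tilt 46.3 az 105.8 ydir [-0.19  0.66 -0.72] q [ 0.49  0.27  1.92 -0.82  1.3  -0.97] F [ 0.5  0.1 -1.7] [0.63 0.17 0.02]
```

View pics/c5.png

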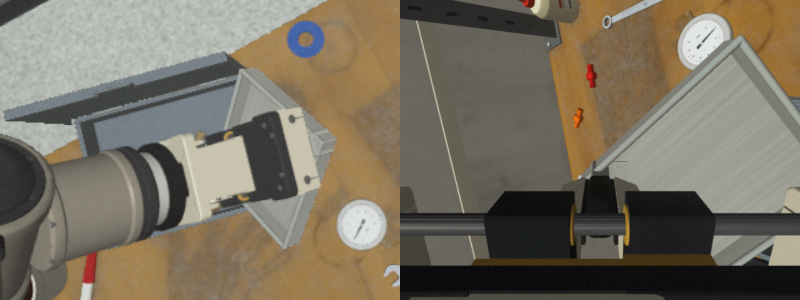

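The wrist force is down to about the empty tray's weight and the visible pan is empty. I'll untip the same way and then check the case.

```bash
python3 -m creep '.0012 -.0044 .001 .0211 .0056 0 0;.0046 -.0172 -.004 .0843 .0226 0 0;.0044 -.0166 -.0055 .0843 .0226 0 0;.0042 -.0158 -.007 .0843 .0226 0 0;.004 -.0148 -.008 .0843 .0226 0 0;.0038 -.0138 -.009 .0843 .0226 0 0;.0034 -.0126 -.0118 .0843 .0226 0 0;0 0 0 0 0 0 0'
python3 -m creep '.0032 -.0116 -.0128 .0843 .0226 0 0;.0028 -.0102 -.014 .0843 .0226 0 0;.0024 -.0088 -.0146 .0843 .0226 0 0;0 0 0 0 0 0 0'
python3 - <<'E'
from h import *
notch()
a=viewer.capture('side');b=viewer.capture('wrist');
im=np.hstack([cv2.resize(a[190:430,60:380],(400,300)),cv2.resize(b,(400,300))])
cv2.imwrite('pics/c6.png',im[:,:,::-1])
E
```

```text
time: 9.73
tool_pos: [404.1, -9.2, 233.4]
tcp_rot: [-2.882, -0.003, -2.876]
contact_force: [-0.0, -0.1, -1.6]
grip_width: 15.5
finger_force: 29.9
time: 10.07
tool_pos: [412.0, -38.3, 191.1]
tcp_rot: [3.139, -0.004, -2.873]
contact_force: [-0.5, -0.4, -2.2]
grip_width: 15.8
finger_force: 29.9
tcp [412.  -38.3 191.1] notch [359.6 150.8  95. ] tilt 0.3 az 105.4 ydir [-0.27  0.96  0.  ] q [-0.28  0.27  1.95  0.    0.92 -2.12] F [-0.5 -0.4 -2.2] [-0.14 -0.03 -0.12]
```

View pics/c6.png

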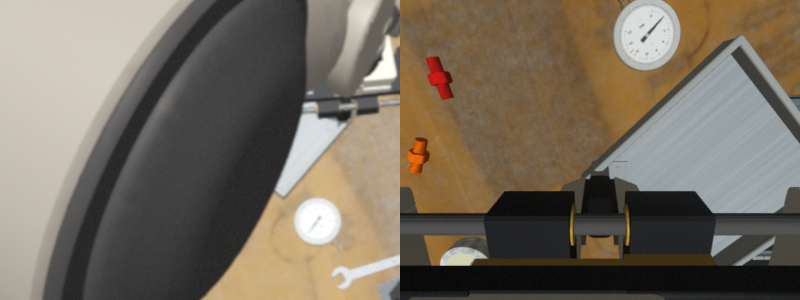

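The pan is empty as far as seen. I'll return the tray to its original spot, then set it down gently.

```bash
python3 -m creep '.0024 -.0067 0 0 0 -.017 0;.005 -.014 0 0 0 -.034 0;.005 -.014 0 0 0 -.034 0;.005 -.014 0 0 0 -.034 0;.005 -.014 0 0 0 -.034 0;.005 -.014 0 0 0 -.034 0;.005 -.014 0 0 0 -.034 0;.005 -.014 0 0 0 -.034 0'
python3 -m creep '0 0 -.015 0 0 -.012 0;0 0 -.02 0 0 0 0;0 0 -.02 0 0 0 0;0 0 -.015 0 0 0 0;0 0 -.008 0 0 0 0;0 0 -.004 0 0 0 0;0 0 0 0 0 0 0;0 0 0 0 0 0 0'
python3 - <<'E'
from h import *
notch()
a=viewer.capture('top');cv2.imwrite('pics/t7.png',a[:,:,::-1])
E
```

```text
time: 10.83
tool_pos: [450.2, -142.0, 193.2]
tcp_rot: [-3.14, 0.0, -3.127]
contact_force: [-0.5, 0.0, -1.6]
grip_width: 15.7
finger_force: 29.9
time: 11.5
tool_pos: [450.1, -141.7, 111.3]
tcp_rot: [-3.14, 0.001, -3.138]
contact_force: [-0.3, -0.2, -1.4]
grip_width: 15.9
finger_force: 29.9
tcp [ 450.1 -141.7  111.3] notch [449.4  54.2  14.5] tilt 0.1 az 90.2 ydir [-0.  1. -0.] q [-0.47  0.49  1.89 -0.    0.76 -2.04] F [-0.3 -0.2 -1.4] [-0.06 -0.05  0.02]
```

View pics/t7.png

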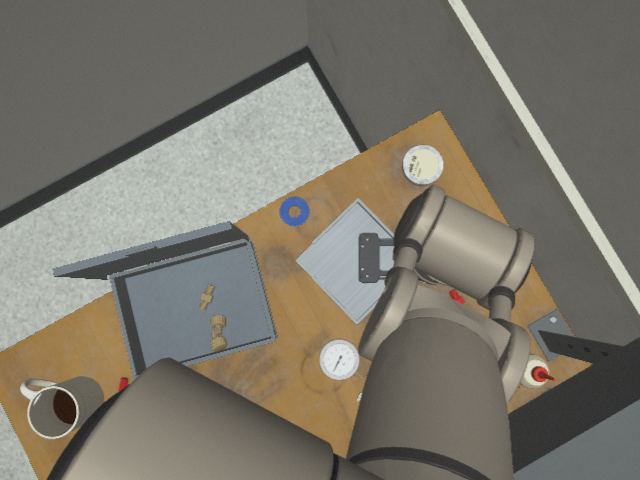

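All three fittings lie in the case: the nipple at (206,297), the plugs at (219,322) and (218,343). The tray hangs about 10 mm above the bench, so I lower and release it, and work out the lid angle.

```bash
python3 -m creep '0 0 -.004 0 0 0 0;0 0 -.002 0 0 0 0;0 0 -.002 0 0 0 0;0 0 -.001 0 0 0 0;0 0 0 0 0 0 0;0 0 0 0 0 0 0'
python3 - <<'E'
from h import *
notch()
t=viewer.camera_info('top');s=viewer.camera_info('side')
c,sn=np.cos(np.radians(15.7)),np.sin(np.radians(15.7));C=np.array([369,216.5,0])
for ci,p in((t,[(55,271),(231,225)]),(s,[(95,208),(242,197)])):
    for z in (220,238):
        q=toz(ci,p,z)-C; print(z,(np.c_[q[:,0]*c+q[:,1]*sn,-q[:,0]*sn+q[:,1]*c]).round(1).tolist())
E
```

```text
time: 12.05
tool_pos: [449.6, -141.4, 101.8]
tcp_rot: [-3.141, -0.0, -3.137]
contact_force: [0.8, -0.5, -0.8]
grip_width: 15.8
finger_force: 29.9
tcp [ 449.6 -141.4  101.8] notch [448.8  54.5   5.2] tilt 0.0 az 90.2 ydir [-0.  1. -0.] q [-0.47  0.5   1.9  -0.    0.74 -2.04] F [ 0.8 -0.5 -0.8] [ 0.05  0.01 -0.01]
220 [[90.4, 125.4], [89.4, -116.3]]
238 [[87.5, 116.8], [86.5, -118.8]]
220 [[103.0, 124.6], [98.4, -115.5]]
238 [[90.2, 115.5], [85.8, -117.7]]
```

The lid edge is at case x ≈ 88 mm, so the lid stands at about 90°. Releasing the tray, rising, and going round behind the lid.

```bash
python3 -m creep '0 0 -.0005 0 0 0 0;0 0 0 0 0 0 45;0 0 0 0 0 0 45;0 0 0 0 0 0 45;0 0 0 0 0 0 45;0 0 .01 0 0 0 45;0 0 .02 0 0 0 45;0 0 .035 0 0 0 45'
python3 -m creep '0 0 .035 0 0 0 0;0 0 .035 0 0 0 0;0 0 .035 0 0 0 0;0 0 .03 0 0 0 0;.015 .03 .02 0 0 .03 0;.015 .035 0 0 0 .03 0;.015 .035 0 0 0 .03 0;.015 .035 0 0 0 .03 0'
python3 -m creep '.015 .035 0 0 0 .03 0;.01 .035 0 0 0 .03 0;0 .035 0 0 0 .03 0;0 .035 0 0 0 .03 0;0 .035 0 0 0 .03 0;0 .035 0 0 0 0 0;0 .03 0 0 0 0 0;0 0 0 0 0 0 0'
python3 - <<'E'
from h import *
notch()
a=viewer.capture('top');cv2.imwrite('pics/t8.png',a[:,:,::-1])
E
```

```text
time: 12.72
tool_pos: [448.0, -140.7, 164.4]
tcp_rot: [3.139, -0.006, -3.137]
contact_force: [-0.0, -0.6, -0.2]
grip_width: 41.6
finger_force: 0.0
time: 13.38
tool_pos: [510.0, -5.1, 321.8]
tcp_rot: [-3.14, 0.001, -3.017]
contact_force: [0.3, -1.4, 0.4]
grip_width: 0.4
finger_force: 0.0
time: 14.05
tool_pos: [533.7, 238.5, 320.7]
tcp_rot: [3.14, -0.0, -2.862]
contact_force: [-0.1, -0.5, -0.4]
grip_width: 0.8
finger_force: 0.0
tcp [533.7 238.5 320.7] notch [479.7 427.  224.5] tilt 0.1 az 106.0 ydir [-0.28  0.96  0.  ] q [ 0.29  0.43  1.3   0.    1.4  -1.56] F [-0.1 -0.5 -0.4] [ 0.06  0.05 -0.04]
```

View pics/t8.png

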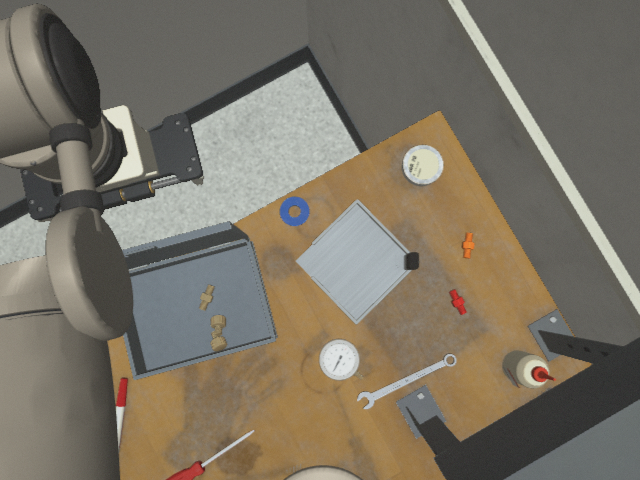

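The tray lies flat and empty, and the bystanders are undisturbed. The gripper is behind the lid, case-frame x about 165 mm. Next I lower it and push the lid over along an arc.

```bash
python3 -m creep '0 0 -.025 0 0 0 0;0 0 -.025 0 0 0 0;-.0173 -.0049 0 0 0 0 0;-.0173 -.0049 0 0 0 0 0;-.0173 -.0049 0 0 0 0 0;-.0077 -.0022 0 0 0 0 0;-.0077 -.0022 -.001 0 0 0 0;-.0077 -.0022 -.001 0 0 0 0'
python3 -m creep '-.0077 -.0022 -.001 0 0 0 0;-.0077 -.0022 -.001 0 0 0 0;-.0077 -.0022 -.001 0 0 0 0;-.0067 -.0019 -.0028 0 0 0 0;-.0067 -.0019 -.0028 0 0 0 0;-.0067 -.0019 -.0028 0 0 0 0;-.0067 -.0019 -.0028 0 0 0 0;-.0067 -.0019 -.0028 0 0 0 0'
python3 -c "
from h import *
notch()
a=viewer.capture('top');b=viewer.capture('side')
cv2.imwrite('pics/t9.png',np.hstack([cv2.resize(a,(400,300)),cv2.resize(b,(400,300))])[:,:,::-1])"
```

```text
time: 14.77
tool_pos: [459.8, 211.6, 269.6]
tcp_rot: [-3.141, 0.001, -2.868]
contact_force: [0.5, 0.1, 0.1]
grip_width: 0.2
finger_force: 0.2
time: 15.43
tool_pos: [402.3, 196.0, 251.9]
tcp_rot: [-3.141, -0.0, -2.867]
contact_force: [0.2, 0.2, -0.4]
grip_width: 0.1
finger_force: 0.0
tcp [402.3 196.  251.9] notch [349.2 384.6 155.2] tilt 0.1 az 105.7 ydir [-0.27  0.96 -0.  ] q [ 0.28  0.24  1.79 -0.    1.11 -1.56] F [ 0.2  0.2 -0.4] [ 0.09 -0.    0.01]
```

View pics/t9.png

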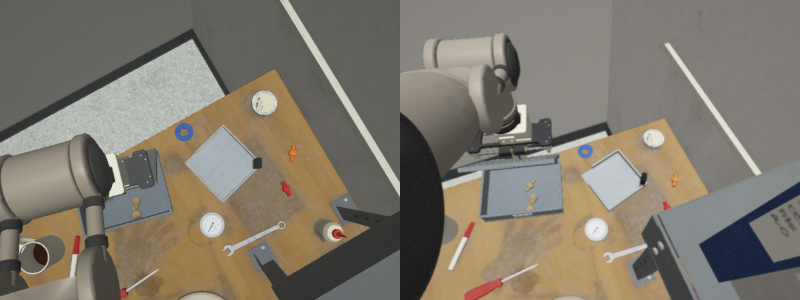

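The side view shows the lid tipping ahead of the fingers. Continuing past 0.95 rad, then letting it sink.

```bash
python3 -m creep '-.0067 -.0019 -.0047 0 0 0 0;-.0067 -.0019 -.0047 0 0 0 0;-.0067 -.0019 -.0047 0 0 0 0;-.0061 -.0017 -.0058 0 0 0 0;-.0061 -.0017 -.0058 0 0 0 0;-.0061 -.0017 -.0058 0 0 0 0;0 0 0 0 0 0 0;0 0 0 0 0 0 0'
python3 -m creep '0 0 0 0 0 0 0;0 0 0 0 0 0 0;0 0 0 0 0 0 0;0 0 0 0 0 0 0;0 0 0 0 0 0 0;0 0 0 0 0 0 0;0 0 0 0 0 0 0;0 0 0 0 0 0 0'
python3 -m creep '0 0 -.015 0 0 0 0;0 0 -.015 0 0 0 0;0 0 -.015 0 0 0 0;0 0 -.015 0 0 0 0;0 0 -.01 0 0 0 0;0 0 -.005 0 0 0 0;0 0 0 0 0 0 0;0 0 0 0 0 0 0'
```

```text
time: 16.2
tool_pos: [364.3, 185.3, 220.5]
tcp_rot: [-3.141, -0.001, -2.867]
contact_force: [-0.3, -0.1, 0.4]
grip_width: 0.3
finger_force: 0.0
time: 16.87
tool_pos: [364.7, 185.4, 220.8]
tcp_rot: [-3.141, -0.0, -2.867]
contact_force: [-0.0, -0.0, -1.0]
grip_width: 0.6
finger_force: 0.0
time: 17.53
tool_pos: [364.8, 185.4, 145.9]
tcp_rot: [-3.141, -0.0, -2.867]
contact_force: [0.1, -0.0, 0.3]
grip_width: 0.2
finger_force: 0.0
```

```bash
python3 -m creep '0 0 -.005 0 0 0 0;0 0 -.005 0 0 0 0;0 0 -.003 0 0 0 0;0 0 -.002 0 0 0 0;0 0 -.001 0 0 0 0;0 0 0 0 0 0 0'
python3 -m creep '0 0 -.001 0 0 0 0;0 0 -.001 0 0 0 0;0 0 0 0 0 0 0;0 0 0 0 0 0 0'
```

```text
time: 18.03
tool_pos: [364.5, 185.3, 129.6]
tcp_rot: [-3.141, -0.001, -2.867]
contact_force: [0.4, -1.1, 0.1]
grip_width: 0.0
finger_force: 0.0
time: 18.37
tool_pos: [364.6, 185.4, 127.8]
tcp_rot: [-3.141, -0.0, -2.867]
contact_force: [-1.1, 0.5, -0.1]
grip_width: 0.5
finger_force: 0.0
```

The fingertips are at about 62 mm with no contact, so the lid is down there. I'll back off and look.

```bash
python3 -m creep '0 0 .03 0 0 0 0;0 0 .04 0 0 0 0;0 0 .04 0 0 0 0;0 0 .04 0 0 0 0;.01 -.04 .04 0 0 0 0;.01 -.04 0 0 0 0 0;.01 -.04 0 0 0 0 0;.01 -.04 0 0 0 0 0'
python3 -m creep '.01 -.04 0 0 0 0 0;.01 -.04 0 0 0 0 0;.01 -.04 0 0 0 0 0;.01 -.04 0 0 0 0 0;0 -.03 0 0 0 0 0;0 0 0 0 0 0 0;0 0 0 0 0 0 0'
python3 - <<'E'
from h import *
notch()
a=viewer.capture('top');b=viewer.capture('side');
c,sn=np.cos(np.radians(15.7)),np.sin(np.radians(15.7));C=np.array([369,216.5,0])
W=lambda x,y,z:[C[0]+x*c-y*sn,C[1]+x*sn+y*c,z]
for n in('top','side'): print(n,proj(viewer.camera_info(n),[W(-90,119,61),W(-90,-119,61),W(88,119,61),W(88,-119,61)]).round().tolist())
im=np.hstack([cv2.resize(a[150:450,40:440],(400,300)),cv2.resize(b[150:450,60:460],(400,300))])
cv2.imwrite('pics/c10.png',im[:,:,::-1])
E
```

```text
time: 19.03
tool_pos: [401.9, 35.0, 307.6]
tcp_rot: [-3.14, 0.002, -2.866]
contact_force: [0.0, 0.5, -0.5]
grip_width: 0.3
finger_force: 0.0
time: 19.62
tool_pos: [441.6, -154.8, 306.3]
tcp_rot: [3.141, -0.001, -2.871]
contact_force: [0.2, 0.6, -0.4]
grip_width: 0.3
finger_force: 0.0
tcp [ 441.6 -154.8  306.3] notch [389.   34.  209.8] tilt 0.1 az 105.5 ydir [-0.27  0.96  0.  ] q [-0.5   0.23  1.65 -0.    1.27 -2.34] F [ 0.2  0.6 -0.4] [0.04 0.01 0.  ]
top [[133.0, 382.0], [277.0, 343.0], [108.0, 275.0], [249.0, 237.0]]
side [[124.0, 350.0], [260.0, 335.0], [132.0, 259.0], [256.0, 247.0]]
```

View pics/c10.png

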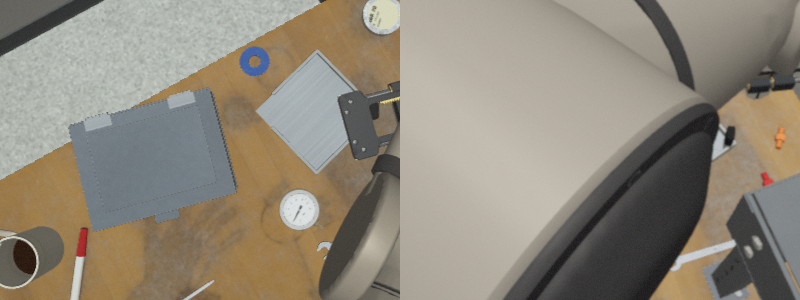

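The top view shows the lid shut: its front corners at (133,380) and (276,340) match the predicted closed position. The tray is flat, and the tape roll and tin are untouched.

```bash
python3 -c "
from plant import order
print(order.close_job())"
```

```text
the job is handed in; nothing more can be done
None
```

I tipped all three fittings into the case, set the empty tray down flat on the bench, shut the lid and handed the job in at about 20 s; the tin and tape roll were left where they stood.

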